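Clip down the lid of the aluminium case

TASK

Lock the lid of the shut aluminium case on the garage bench: fold both of its blue clip flaps, one at each short end of the lid, down until each lies flat against the case's side. Leave the smaller case with the open lid as it is.

Things in the scene. Friction and masses are not known exactly. Their poses are not given: they have to be found in the camera images.
- case: shut aluminium case, fixed to the bench, 134 (its x) x 184 (its y) mm over the lid, 76 mm high (lid: top 18 mm; below it 130 x 180 mm). Origin: centre of the underside, on the bench top; z up; yaw within 18 degrees; a black grip bar on its -x side, towards the robot. A blue clip flap is hinged at the middle of each short end (+y and -y)
- clip_left (a joint): blue flap at the case's +y end; hinge line along the case's x at y = +95 mm, 66 mm above the bench. Plate 50 mm wide (x), 36 mm long from the hinge, 4 mm thick. Rad: 0 = hanging flat against the side (end stop), 1.57 = level, straight out, more = pointing up; starts at 1.4 to 2.2. Friction hinge, 0.03 N m: stays where left, 1 to 3 N folds it
- clip_right (a joint): the same blue flap at the case's -y end (hinge line at y = -95 mm, 66 mm above the bench), same size, stiffness and values: 0 = hanging flat against the side, larger = raised outwards
- open_lid_edge (a point): middle of the top edge of the open lid of the smaller aluminium case (110 x 140 mm, 55 mm high, fixed), whose centre is 310 to 405 mm from the shut case's; the lid stands up along its far side, 140 mm wide, top edge about 166 mm above the bench. It has blue clips too, which do not count

How it is judged:
At the end, for the whole second after the job is handed in: both blue flaps of the shut case are folded down to within 0.22 rad (12.5 degrees) of flat against its sides, and the open case's lid edge is within 20 mm of where it was (value of joint each of clip_left, clip_right below 0.22 rad and distance of open_lid_edge from where it was at the start of the episode below 0.02 m); the robot touches nothing.
It fails at once if the open lid of the smaller case is moved by more than 20 mm (distance of open_lid_edge from where it was at the start of the episode above 0.02 m).
It also fails if it takes over 35 s, if anything falls off the work surface, if the arm or the gripper's body presses on something with over 40 N, if the wrist force passes 120 N, or if a joint passes its speed limit or range.

ROBOT

A 7-joint arm with a two-finger parallel gripper is mounted at the origin on the work surface. World frame = base frame: x ahead of the robot, y to its left, z up, the work surface at z = 0. Lengths are in m, angles in rad, forces in N, time in s.
With the tool pointing down it reaches from about 0.4 to 0.85 m from the base axis. Payload 10.4 kg.
Tool frame: the origin (TCP) lies midway between the tips of the shut fingers; the grasp point (between the pads) lies manip.pinch_z behind it (manip.pinch_z is the distance from the TCP to the grasp point, in m); z points along the fingers, y is the direction in which the jaws open and shut (so a half turn about z gives the same grasp; the last joint's range is limited). The gripper opens to 85 mm and grips with 20 to 120 N. Pads are 22 mm wide; open, the fingers measure 114 mm over their backs; the gripper's body (76 mm by 85 mm) begins 54 mm behind the grasp point. The pads swing forward as they close: fully open they stand 13 mm farther back than shut.
Start: joints at [-1.309, 0.332, -0.065, 1.46, 0.022, 1.35, -0.088], TCP at [0.176, 0.6, 0.231] pointing down, gripper open.
Joint ranges: [-2.6, 2.6], [-0.5, 2.12], [-1.47, 1.34], [0.16, 2.42], [-1.27, 4.41], [0.06, 2.06], [-2.6, 2.6]. Speed limits (rad/s): [2.22, 2.22, 2.79, 2.79, 3.14, 3.14, 3.14].

INTERFACE

Orientations are given as a unit quaternion [x, y, z, w].
In Python, from workcell import manip gives the robot as it stands.
- The arm moves only by the shell command python3 -m handwheel 'ROWS' [FORCE]. ROWS is JSON, a list that holds one entry, the list of rows, each a list of 7 numbers: the shift along the tool's x, y, z in m, then the turn, a rotation vector about the tool's x, y, z in rad, then the finger opening in m, from 0 to 0.0854. In form: [[[tx, ty, tz, ax, ay, az, claw], ...]]. A call has 1 to 8 rows; each row is the pose to reach, as a shift and turn from the pose commanded when the call began, along the tool's axes at that moment; what a row does not reach only later rows make up. A row lasts 1/8 s, in which the tool goes at most 62.5 mm and 10.7 degrees, less where a joint would pass 70% of its speed; a pose out of reach is approached as far as the arm can. A call with a gripper value outside its range is refused whole. The fingers move at their own pace and stop on an object; FORCE is the grip in N (left out, the last holds). Time passes only in rows, so rows that repeat a pose let the fingers close. It gives the time, the measured TCP pose, the force and the opening at its end, in the units of the state.
- manip.get_obs(): the state, without advancing time (a new reading comes with each control period).
- manip.camera(name): name is "scene" or "side" or "wrist"; returns the picture (400x640x3 uint8, blue, green, red); there is no depth.
- manip.calibration(name): a dict with "fx", "fy", "cx", "cy" (pixels), "k1" (the pictures are not rectified: a ray, as slopes to the right and down, at radius r is drawn at 1 + k1 r^2 times it, then the intrinsics apply), "view" (4x4, takes a point from world to camera coordinates); the wrist camera has in their place "tool_from_camera" (4x4, takes a point from camera to tool coordinates, whose origin is the TCP and whose axes are the flange's). Camera axes: x right, y up, looking along -z (the intrinsics and any distortion apply to the point x, -y, -z); pixel columns grow to the right and rows downward; lengths in m; the calibration is good to about 2 mm. A picture is of the moment at which its call begins: read the wrist's pose just before it. calibration takes no time and is no camera call.
- manip.hand_in(): hands the job in, once; it reports no verdict.
The state is a dict: "clock": time; "joint_pos": joint angles; "joint_velocities": joint speeds; "tau": joint torques, N m; "position": TCP position; "ee_rot": TCP orientation; "ft_force": force on the tool from outside, world axes, zero at the start; "torque": the same for the moment, N m; "grip_width": opening from 0.0 (shut) to 1.0 (fully open).
Only numpy, scipy, OpenCV 4.12 (cv2) and the standard library are available. Lean on these libraries where they do the work, as an engineer would, in place of code of your own. Each camera call takes 0.05 s, during which the arm holds its last target.

## Working session

There is one attempt and no reset: what is moved stays moved. The work goes in short steps, Python scripts to look and compute and a shell command to move; the robot and the scene stay as the last step left them, time stands still between calls to the robot, and variables do not carry over. Pictures are saved under pics/ and viewed, and the job is handed in when it is done.

```bash
ls; mkdir -p pics
python3 - <<'E'
from workcell import manip
import cv2
o=manip.get_obs();print(o, manip.pinch_z)
for n in ["scene","side","wrist"]:
    print(n,manip.calibration(n)); cv2.imwrite(f"pics/{n}0.png",manip.camera(n))
E
```

```text
pics
{'clock': 0.0, 'joint_pos': array([-1.30860136,  0.33288713, -0.06469848,  1.46097039,  0.02156958,
        1.34987296, -0.08852138]), 'joint_velocities': array([-0.00049161,  0.00115743,  0.00017126,  0.00099382, -0.00100108,
       -0.00065909,  0.00030355]), 'tau': array([-5.94479006e-04, -6.25446081e+01,  4.86305309e-02, -3.91602695e+01,
        1.61307055e-02,  9.89294291e-03, -7.49626196e-06]), 'position': array([0.17548975, 0.59945982, 0.2304925 ]), 'ee_rot': array([ 1.41920610e-01,  9.89877780e-01, -7.17056371e-04, -8.37965768e-05]), 'ft_force': array([-0.22416354, -0.61057977,  0.24036831]), 'torque': array([-0.01118962,  0.00045187,  0.01526506]), 'grip_width': 0.9984235154700574} 0.0187
scene {'fx': 442.2877624403933, 'fy': 442.2877624403933, 'cx': 328.6202945451329, 'cy': 197.21656928315613, 'k1': -0.10967852351515099, 'view': array([[-0.27249173,  0.96204991, -0.01443007,  0.17030902],
       [-0.71126727, -0.19131456,  0.6763857 ,  0.3455489 ],
       [ 0.64795612,  0.19457314,  0.73640625, -1.2860931 ],
       [ 0.        ,  0.        ,  0.        ,  1.        ]])
[... 192 characters left out ...]
, -0.54625706],
       [ 0.2389645 ,  0.46876458,  0.85038564, -0.25422941],
       [-0.34646262, -0.77695573,  0.52564574, -0.94231629],
       [ 0.        ,  0.        ,  0.        ,  1.        ]])}
wrist {'fx': 342.32052224283194, 'fy': 342.32052224283194, 'cx': 318.3227601166451, 'cy': 194.2368471283557, 'k1': -0.010306301164600316, 'tool_from_camera': array([[ 2.86495775e-04,  9.65627446e-01,  2.59929902e-01,
         6.59042668e-02],
       [ 9.99999036e-01, -6.29823311e-04,  1.23756126e-03,
        -4.53853354e-04],
       [ 1.35873303e-03,  2.59929297e-01, -9.65626695e-01,
        -1.42401398e-01],
       [ 0.00000000e+00,  0.00000000e+00,  0.00000000e+00,
         1.00000000e+00]])}
```

View pics/scene0.png

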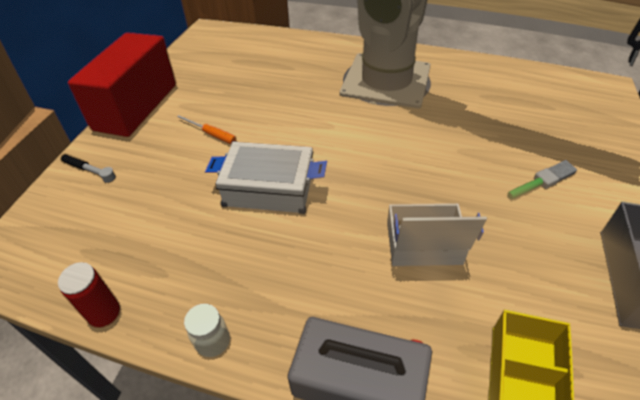

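View pics/side0.png

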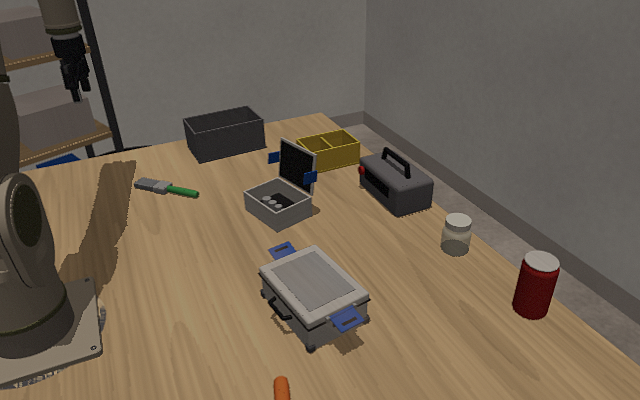

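View pics/wrist0.png

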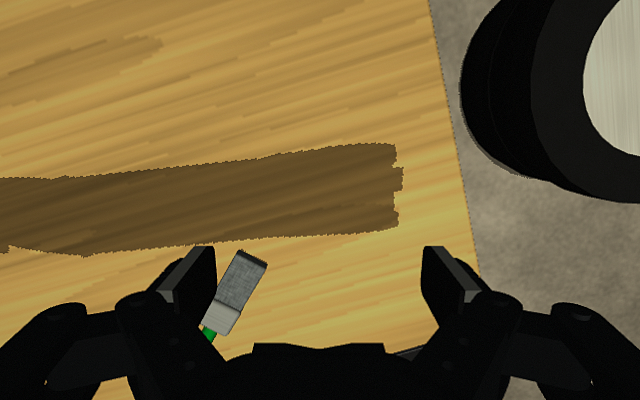

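The scene view shows the shut case near (265,175), with blue flaps at (216,164) and (318,169). The side view shows it near (315,290), with flaps at (282,250) and (348,318). The open case is at (435,235) in the scene view. I'll zoom in on the shut case.

```bash
cat > h.py <<'E'
import numpy as np,cv2
from workcell import manip
def ray(n,uv):
    c=manip.calibration(n);K=np.array([[c['fx'],0,c['cx']],[0,c['fy'],c['cy']],[0,0,1]])
    p=cv2.undistortPoints(np.array([[uv]],float),K,np.array([c['k1'],0,0,0.]))[0,0]
    d=np.array([p[0],-p[1],-1]);V=c['view'];R=V[:3,:3]
    return -R.T@V[:3,3],R.T@d
def onz(n,uv,z):
    o,d=ray(n,uv);return o+d*(z-o[2])/d[2]
def proj(n,P):
    c=manip.calibration(n);q=c['view'][:3,:3]@np.array(P)+c['view'][:3,3]
    x,y=q[0]/-q[2],-q[1]/-q[2];r=1+c['k1']*(x*x+y*y);return np.array([c['fx']*x*r+c['cx'],c['fy']*y*r+c['cy']])
def tri(a,b):
    (o1,d1),(o2,d2)=ray('scene',a),ray('side',b)
    s=np.linalg.lstsq(np.c_[d1,-d2],o2-o1,rcond=None)[0]
    p,q=o1+s[0]*d1,o2+s[1]*d2;return (p+q)/2,np.linalg.norm(p-q)
E
python3 - <<'E'
import cv2
a=cv2.imread('pics/scene0.png')[130:220,190:340];b=cv2.imread('pics/side0.png')[230:360,245:385]
cv2.imwrite('pics/sceneZ.png',cv2.resize(a,None,fx=5,fy=5,interpolation=cv2.INTER_CUBIC))
cv2.imwrite('pics/sideZ.png',cv2.resize(b,None,fx=4.5,fy=4.5,interpolation=cv2.INTER_CUBIC))
for n in['scene','side']:
    im=cv2.imread(f'pics/{n}0.png');h=cv2.cvtColor(im,cv2.COLOR_BGR2HSV)
    m=cv2.inRange(h,(100,120,50),(130,255,255))
    k,l,s,c=cv2.connectedComponentsWithStats(m)
    for i in range(1,k):
        if s[i,4]>25:print(n,s[i],c[i])
E
```

```text
scene [    0     0   187   141 12000] [74.23191667 41.42075   ]
scene [206 157  19  15 195] [215.18461538 163.92307692]
side [269 151  10  13 102] [273.46078431 157.01960784]
side [ 36 154  44  14 230] [ 58.71304348 160.57826087]
side [303 170  14  15 150] [309.68666667 176.88      ]
side [271 242  25  14 119] [285.85714286 248.06722689]
side [330 305  34  27 270] [346.0037037  319.90740741]
```

View pics/sceneZ.png

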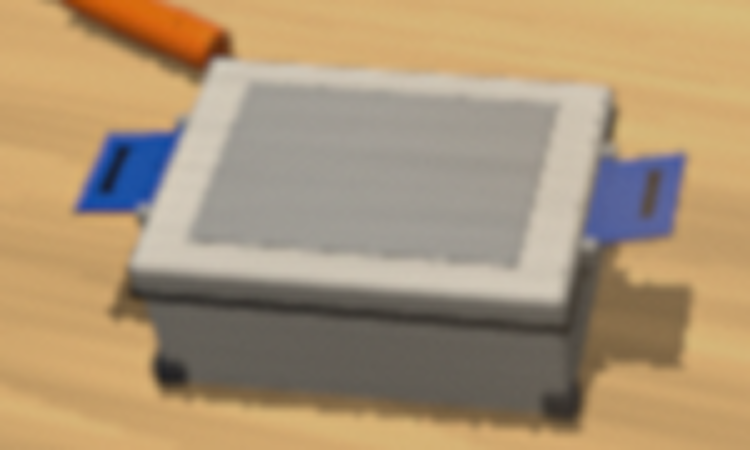

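View pics/sideZ.png

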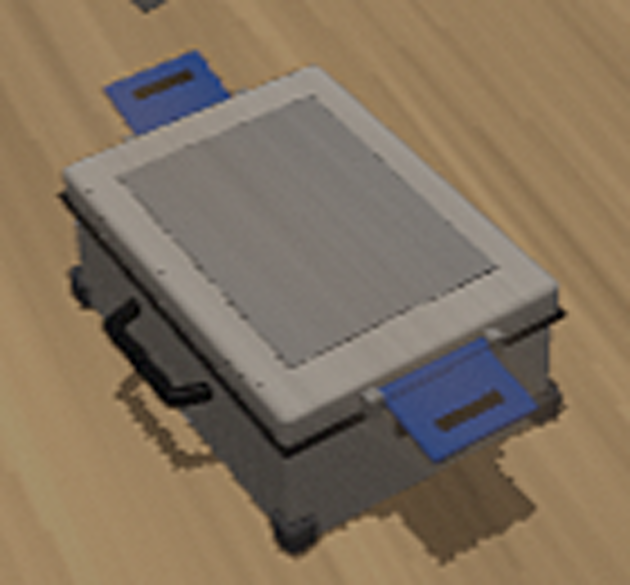

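Run:
```python
from h import *
S={'n-':(215,62),'n+':(610,88),'f+':(571,302),'f-':(133,268)}
D={'n+':(66,172),'n-':(285,420),'f-':(556,290),'f+':(315,69)}
P={}
for n,A,f,o in(('scene',S,5,(190,130)),('side',D,4.5,(245,230))):
    q={k:onz(n,(v[0]/f+o[0],v[1]/f+o[1]),.076)[:2] for k,v in A.items()}
    P[n]=q;c=sum(q.values())/4
    ey=(q['n+']+q['f+']-q['n-']-q['f-'])/2;ex=(q['f+']+q['f-']-q['n-']-q['n+'])/2
    print(n,c,np.linalg.norm(ex),np.linalg.norm(ey),np.arctan2(-ey[0],ey[1]),np.arctan2(ex[1],ex[0]))
sc=lambda p:(p[0]/5+190,p[1]/5+130); sd=lambda p:(p[0]/4.5+245,p[1]/4.5+230)
for k in S: print(k,tri(sc(S[k]),sd(D[k])))
# flap tips: scene/side
print('L near',tri(sc((686,154)),sd((106,92))));print('L far',tri(sc((668,236)),sd((197,52))))
print('R near',tri(sc((110,133)),sd((437,462))));print('R far',tri(sc((76,211)),sd((537,408))))
```

```text
scene [ 0.50759825 -0.16964217] 0.12986828115701193 0.18071296837521847 0.15588278017140395 0.17220288181484839
side [ 0.50351364 -0.17753863] 0.12803410076012603 0.17879439907788014 0.14824773914723977 0.14156824469066978
n- (array([ 0.45449398, -0.27152571,  0.07292005]), np.float64(0.0003171169521347547))
n+ (array([ 0.4273349 , -0.09371412,  0.07278539]), np.float64(0.0019051825722290964))
f+ (array([ 0.55533059, -0.07133393,  0.07116213]), np.float64(0.0042330120621767026))
f- (array([ 0.58224899, -0.25197921,  0.07097691]), np.float64(0.0017279811761077397))
L near (array([ 0.4617501 , -0.04917687,  0.07428547]), np.float64(0.002394111400748993))
L far (array([ 0.5105598 , -0.04192195,  0.07504666]), np.float64(0.00022256960538267941))
R near (array([ 0.50057637, -0.30531005,  0.06170941]), np.float64(0.002739409963408364))
R far (array([ 0.54861871, -0.29753963,  0.0609907 ]), np.float64(0.001353858307322573))
```

Both views agree: case centre ≈ (0.505, -0.173) and yaw ≈ 0.15. The lid measures about 129 x 180 mm, and the flap tips sit about 129 mm along the case's y. I'll turn the jaws to line up with the case's y, shut them, and move above the left flap.

```bash
python3 -m handwheel '[[[-0.04,-0.045,-0.02,0,0,-0.1,0],[-0.08,-0.09,-0.03,0,0,-0.2,0],[-0.12,-0.135,-0.03,0,0,-0.3,0],[-0.16,-0.18,-0.03,0,0,-0.4,0],[-0.2,-0.225,-0.03,0,0,-0.433,0],[-0.24,-0.27,-0.03,0,0,-0.433,0],[-0.28,-0.315,-0.03,0,0,-0.433,0],[-0.32,-0.36,-0.03,0,0,-0.433,0]]]' 30
python3 - <<'E'
from h import *
from scipy.spatial.transform import Rotation as R
o=manip.get_obs();T=R.from_quat(o['ee_rot']);print(T.as_matrix().round(3),T.inv().apply(np.array([.487,-.054,.15])-o['position']))
E
```

```text
clock: 1.15
position: [0.382, 0.1624, 0.2613]
ee_rot: [-0.074, 0.997, 0.0, 0.0]
ft_force: [0.7, -0.3, 0.5]
grip_width: -0.003
[[-0.989 -0.148  0.   ]
 [-0.148  0.989  0.   ]
 [-0.     0.    -1.   ]] [-0.07186457 -0.22963535  0.11121592]
```

```bash
python3 -m handwheel '[[[-0.02,-0.055,0,0,0,0,0],[-0.036,-0.115,0,0,0,0,0],[-0.054,-0.17,0,0,0,0,0],[-0.072,-0.229,0.02,0,0,0,0],[-0.072,-0.229,0.07,0,0,0,0],[-0.072,-0.229,0.11,0,0,0,0],[-0.072,-0.229,0.11,0,0,0,0]]]'
python3 - <<'E'
from h import *
cv2.imwrite('pics/a.png',np.hstack([cv2.resize(manip.camera('side')[180:380,220:420],(400,400)),cv2.resize(manip.camera('scene')[80:240,170:370],None,fx=2,fy=2.5)]))
cv2.imwrite('pics/aw.png',manip.camera('wrist'))
E
```

```text
clock: 2.02
position: [0.4846, -0.0516, 0.1492]
ee_rot: [-0.074, 0.997, -0.0, -0.003]
ft_force: [0.4, 0.0, 0.6]
grip_width: -0.001
```

View pics/a.png

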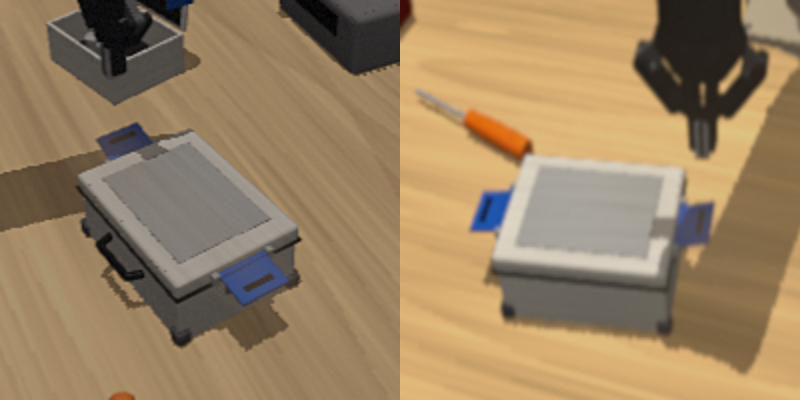

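View pics/aw.png

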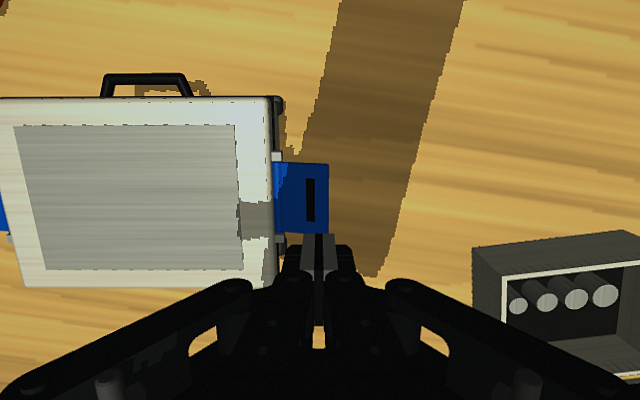

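The wrist view shows the left flap between (273,163) and (328,233), with the fingertips at about (320,240). I'll check this by casting rays from the wrist camera.

Run:
```python
from h import *
from scipy.spatial.transform import Rotation as R
o=manip.get_obs();T=R.from_quat(o['ee_rot']);c=manip.calibration('wrist');M=c['tool_from_camera']
K=np.array([[c['fx'],0,c['cx']],[0,c['fy'],c['cy']],[0,0,1]])
def w(uv,z):
    p=cv2.undistortPoints(np.array([[uv]],float),K,np.array([c['k1'],0,0,0.]))[0,0]
    d=T.apply(M[:3,:3]@[p[0],-p[1],-1]);s=o['position']+T.apply(M[:3,3]);return s+d*(z-s[2])/d[2]
for n,uv,z in(('tip near',(328,164),.079),('tip far',(328,233),.079),('lid n+',(267,97),.076),('lid f+',(274,287),.076)):
    P=w(uv,z);d=P[:2]-[.505,-.173];print(n,P,'case',d@[.989,.149],d@[-.149,.989], 'tool',T.inv().apply(P-o['position']))
```

```text
tip near [ 0.45918909 -0.04987805  0.079     ] case -0.02696182374542745 0.12859343700132983 tool [0.02798515 0.00561265 0.07395661]
tip far [ 0.50576741 -0.04254894  0.079     ] case 0.02019617732601514 0.12890175438319357 tool [-0.01916477  0.00597499  0.0740562 ]
lid n+ [ 0.42395125 -0.09343011  0.076     ] case -0.0683013034266987 0.09077088184577793 tool [ 0.06928081 -0.03225137  0.07686735]
lid f+ [ 0.55358585 -0.07413419  0.076     ] case 0.06278240893252157 0.09053899074897685 tool [-0.06178169 -0.03233289  0.07714413]
```

```bash
python3 -m handwheel '[[[0.004,-0.003,0.03,0,0,0,0],[0.004,-0.003,0.06,0,0,0,0],[0.004,-0.003,0.07,0,0,0,0],[0.004,-0.003,0.08,0,0,0,0],[0.004,-0.003,0.09,0,0,0,0],[0.004,-0.003,0.1,0,0,0,0],[0.004,-0.003,0.11,0,0,0,0],[0.004,-0.003,0.11,0,0,0,0]]]'
python3 - <<'E'
from h import *
cv2.imwrite('pics/b.png',np.hstack([cv2.resize(manip.camera('side')[180:380,220:420],(400,400)),cv2.resize(manip.camera('scene')[80:240,170:370],None,fx=2,fy=2.5)]))
E
```

```text
clock: 3.18
position: [0.4824, -0.055, 0.0404]
ee_rot: [-0.074, 0.997, -0.0, -0.001]
ft_force: [-0.5, -0.5, -0.6]
grip_width: 0.001
```

View pics/b.png

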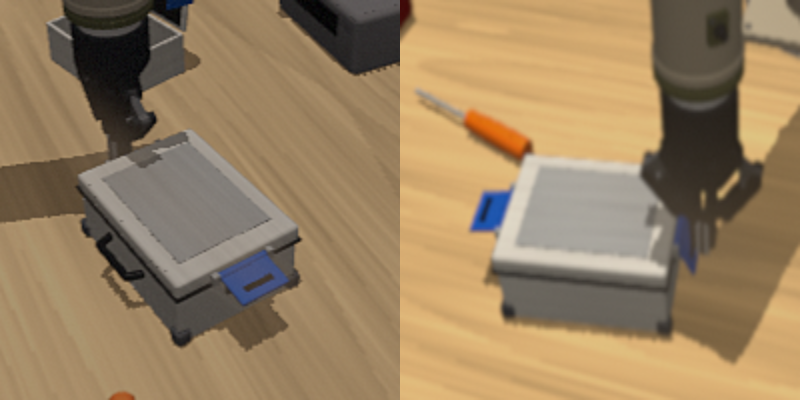

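The left flap is now most of the way down, leaning on the finger. Next I'll push it inward in small steps and watch the force.

```bash
python3 -m handwheel '[[[0,-0.004,0,0,0,0,0],[0,-0.007,0,0,0,0,0],[0,-0.007,0,0,0,0,0]]]'; python3 -m handwheel '[[[0,-0.002,0,0,0,0,0],[0,-0.004,0,0,0,0,0],[0,-0.004,0,0,0,0,0]]]'
```

```text
clock: 3.65
position: [0.4842, -0.0621, 0.0414]
ee_rot: [-0.074, 0.997, 0.0, 0.0]
ft_force: [0.5, 1.1, -0.4]
grip_width: -0.002
clock: 4.03
position: [0.4844, -0.0646, 0.0411]
ee_rot: [-0.075, 0.997, 0.001, -0.0]
ft_force: [-1.9, 7.9, 0.5]
grip_width: 0.002
```

```bash
python3 -m handwheel '[[[0,-0.002,0,0,0,0,0],[0,-0.002,0,0,0,0,0]]]'
python3 - <<'E'
from h import *
cv2.imwrite('pics/c.png',np.hstack([cv2.resize(manip.camera('side')[180:380,220:420],(400,400)),cv2.resize(manip.camera('scene')[80:240,170:370],None,fx=2,fy=2.5)]))
E
```

```text
clock: 4.28
position: [0.4844, -0.0647, 0.0411]
ee_rot: [-0.075, 0.997, 0.002, -0.001]
ft_force: [-3.6, 14.8, 2.4]
grip_width: -0.0
```

View pics/c.png

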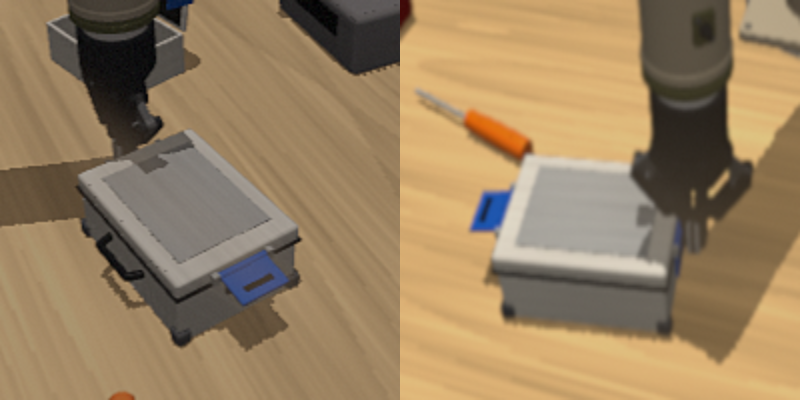

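The force climbs to 15 N with no further movement, so the left flap is against its stop. I'll back off, go up, and cross over to the right flap.

```bash
python3 -m handwheel '[[[0,0.012,0,0,0,0,0],[0,0.012,-0.05,0,0,0,0],[0,0.012,-0.11,0,0,0,0],[-0.004,-0.04,-0.12,0,0,0,0],[-0.004,-0.1,-0.12,0,0,0,0],[-0.004,-0.16,-0.12,0,0,0,0],[-0.004,-0.22,-0.11,0,0,0,0],[-0.004,-0.226,-0.11,0,0,0,0]]]'; python3 -m handwheel '[[[0,0,0,0,0,0,0]]]'
python3 - <<'E'
from h import *
o=manip.get_obs();d=o['position'][:2]-[.505,-.173];print(d@[.989,.149],d@[-.149,.989],o['position'])
cv2.imwrite('pics/d.png',np.hstack([cv2.resize(manip.camera('side')[180:380,220:420],(400,400)),cv2.resize(manip.camera('scene')[80:240,170:370],None,fx=2,fy=2.5)]))
cv2.imwrite('pics/dw.png',manip.camera('wrist'))
E
```

```text
clock: 5.38
position: [0.5203, -0.2962, 0.1504]
ee_rot: [-0.071, 0.998, -0.002, -0.001]
ft_force: [0.0, 0.6, 0.3]
grip_width: -0.003
clock: 5.5
position: [0.5221, -0.2911, 0.1511]
ee_rot: [-0.073, 0.997, -0.0, -0.0]
ft_force: [0.2, 0.4, -0.3]
grip_width: -0.004
-0.0007225809114890653 -0.11939095596802478 [ 0.52206912 -0.29114728  0.15109398]
```

View pics/d.png

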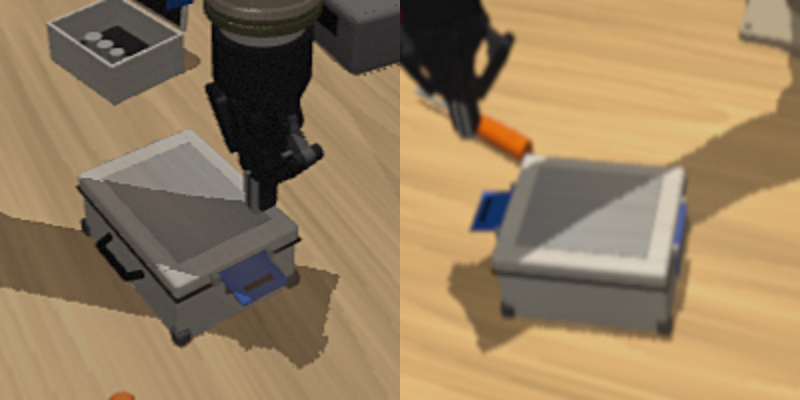

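View pics/dw.png

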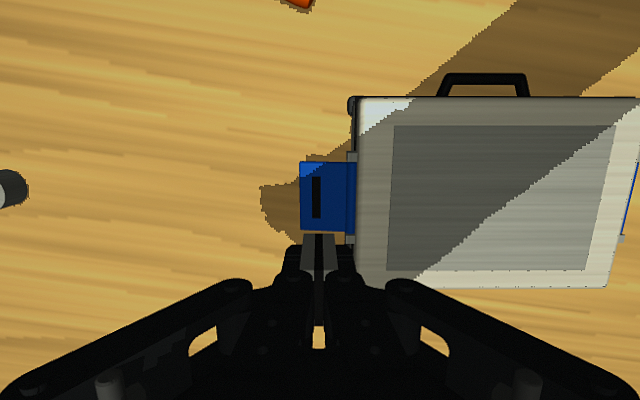

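The left flap stays hanging against the side. The right flap spans (300,162) to (350,232), directly ahead of the fingertips in the wrist view. I'll descend the same way as before.

```bash
python3 -m handwheel '[[[0.001,-0.001,0.03,0,0,0,0],[0.001,-0.001,0.06,0,0,0,0],[0.001,-0.001,0.07,0,0,0,0],[0.001,-0.001,0.08,0,0,0,0],[0.001,-0.001,0.09,0,0,0,0],[0.001,-0.001,0.1,0,0,0,0],[0.001,-0.001,0.11,0,0,0,0],[0.001,-0.001,0.11,0,0,0,0]]]'; python3 -m handwheel '[[[0,0.004,0,0,0,0,0],[0,0.007,0,0,0,0,0],[0,0.007,0,0,0,0,0]]]'
```

```text
clock: 6.65
position: [0.521, -0.2918, 0.0404]
ee_rot: [-0.074, 0.997, 0.0, -0.001]
ft_force: [-0.7, -0.7, 0.6]
grip_width: 0.0
clock: 7.02
position: [0.5204, -0.2848, 0.0414]
ee_rot: [-0.074, 0.997, 0.0, 0.0]
ft_force: [0.4, -1.7, 0.6]
grip_width: 0.001
```

```bash
python3 -m handwheel '[[[0,0.002,0,0,0,0,0],[0,0.003,0,0,0,0,0],[0,0.003,0,0,0,0,0]]]'
python3 - <<'E'
from h import *
o=manip.get_obs();d=o['position'][:2]-[.505,-.173];print(d@[.989,.149],d@[-.149,.989],o['position'])
cv2.imwrite('pics/e.png',np.hstack([cv2.resize(manip.camera('side')[180:380,220:420],(400,400)),cv2.resize(manip.camera('scene')[80:240,170:370],None,fx=2,fy=2.5)]))
E
```

```text
clock: 7.4
position: [0.5201, -0.2831, 0.0414]
ee_rot: [-0.074, 0.997, -0.001, 0.0]
ft_force: [2.5, -6.7, -3.7]
grip_width: 0.004
-0.0014492101640295049 -0.11110241854624571 [ 0.52011612 -0.28306078  0.04138915]
```

View pics/e.png

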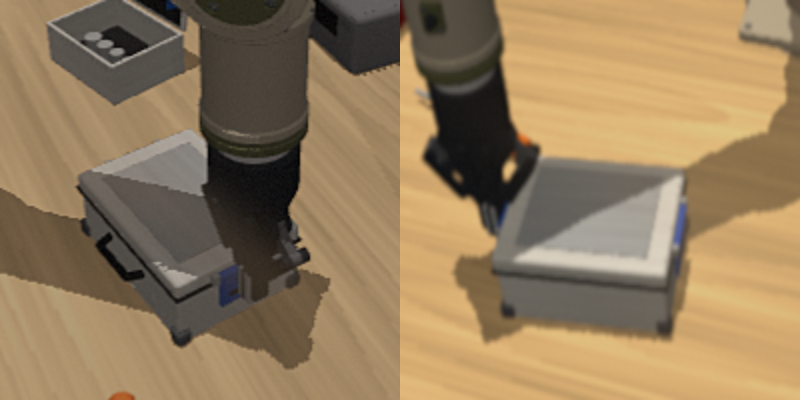

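The right flap is against the side, and the force is rising without movement. One more small press, then back off and rise.

```bash
python3 -m handwheel '[[[0,0.002,0,0,0,0,0],[0,0.002,0,0,0,0,0]]]'; python3 -m handwheel '[[[0,-0.015,0,0,0,0,0],[0,-0.015,-0.05,0,0,0,0],[0,-0.015,-0.11,0,0,0,0],[0,-0.03,-0.16,0,0,0,0],[0,-0.09,-0.18,0,0,0,0],[0,-0.14,-0.18,0,0,0,0],[0,-0.14,-0.18,0,0,0,0],[0,-0.14,-0.18,0,0,0,0]]]'
python3 - <<'E'
from h import *
A=manip.camera('side');B=manip.camera('scene')
cv2.imwrite('pics/f.png',np.hstack([cv2.resize(A[180:380,220:420],(400,400)),cv2.resize(B[80:240,170:370],None,fx=2,fy=2.5)]))
cv2.imwrite('pics/fs.png',np.hstack([cv2.resize(A[130:240,230:330],None,fx=4,fy=4),cv2.resize(cv2.imread('pics/side0.png')[130:240,230:330],None,fx=4,fy=4)]))
# expected side-view outline of R flap when flat (outer face y~-97, z 30..66)
for n in('scene','side'):
  for s in(1,-1):
    print(n,s,[proj(n,np.r_[np.array([.505,-.173])+x*np.array([.989,.149])+s*.097*np.array([-.149,.989]),z]).round(0) for x,z in((-.025,.066),(.025,.066),(.025,.030),(-.025,.030))])
cv2.imwrite('pics/fz.png',np.hstack([cv2.resize(A[285:360,310:385],(390,390)),cv2.resize(B[150:210,290:350],(390,390))]))
E
```

```text
clock: 7.75
position: [0.5201, -0.2829, 0.0415]
ee_rot: [-0.073, 0.997, -0.003, 0.001]
ft_force: [4.5, -14.2, -9.6]
grip_width: -0.001
clock: 8.75
position: [0.5404, -0.4181, 0.2208]
ee_rot: [-0.074, 0.997, 0.001, -0.0]
ft_force: [0.0, 1.3, 0.4]
grip_width: -0.001
scene 1 [array([312., 163.]), array([309., 179.]), array([309., 191.]), array([313., 175.])]
scene -1 [array([225., 156.]), array([219., 172.]), array([222., 184.]), array([228., 168.])]
side 1 [array([276., 261.]), array([297., 253.]), array([298., 266.]), array([277., 275.])]
side -1 [array([330., 319.]), array([353., 307.]), array([353., 322.]), array([330., 334.])]
```

View pics/f.png

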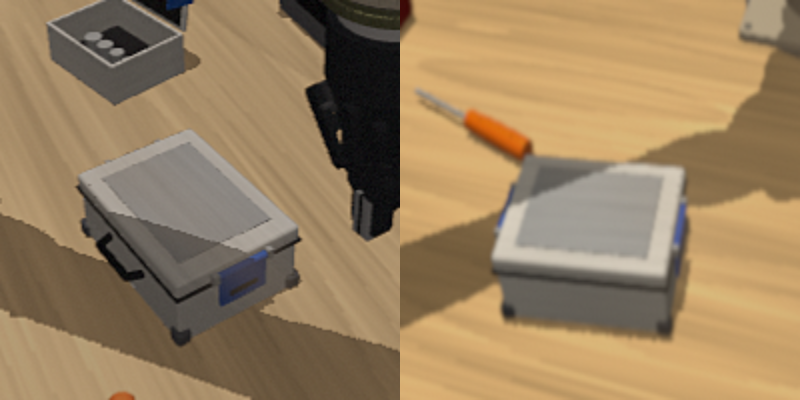

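View pics/fz.png

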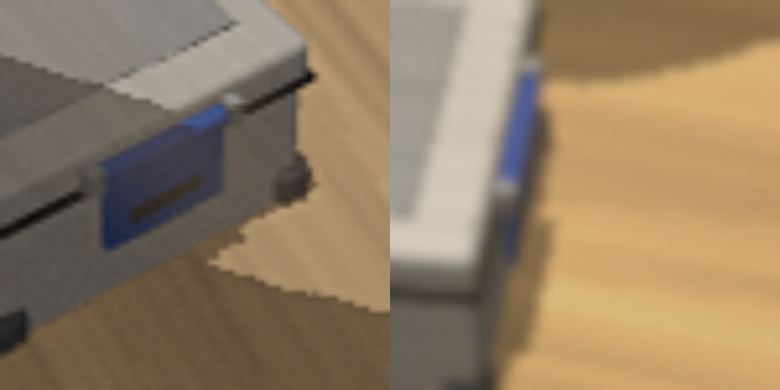

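View pics/fs.png

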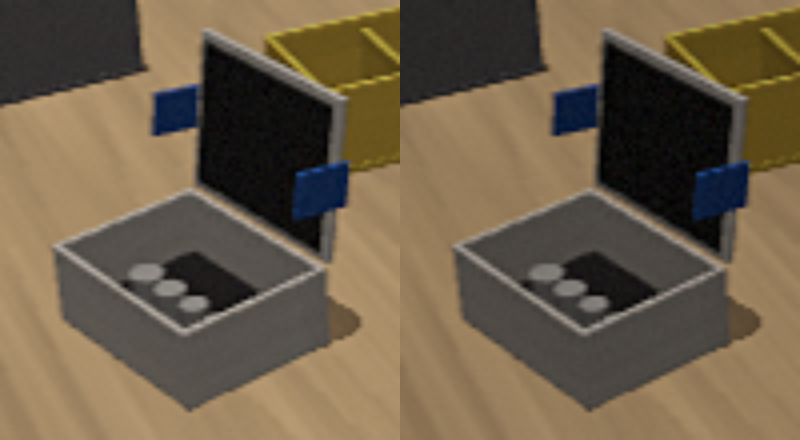

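Both flaps hang flat. The right flap's lower corner is at (330,333) in the side view, against (330,334) expected for a flat flap. The left flap's is at (309,190) in the scene view, against (309,191) expected. The open lid looks unchanged, and the arm is clear of everything.

```bash
python3 -c "
from workcell import manip
print(manip.hand_in())"
```

```text
the job is handed in; nothing more can be done
None
```

I folded both blue clip flaps of the shut case down against its sides and handed the job in at about 9 s on the robot's clock. The hand-in gives no verdict.

I used the closed fingers, pressing down on each flap and then inward until it met its end stop. On the last press each side read about 14–15 N sideways (18 N total at most) with no further movement.

**Last checks:**
- **Flaps:** one lower corner checked on each flap lies within about 1.5 pixels of where a flat flap should appear.
- **Open case:** in the before and after side pictures, the smaller case's lid looks unmoved. I judged this by eye and did not measure it.
- **Arm:** it ended clear of everything, with near-zero force readings.
- **Disagreement:** the scene and side cameras placed the case's centre about 9 mm apart, so I used the average. The wrist camera then put the left flap's tip at the expected distance along the case and the lid edge within about 1.5 mm. No check failed.

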